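Clamp a jar in the sealing jig: home on the V-block, toggle clamp over centre

ROBOT

A 6-joint arm with a two-finger parallel gripper is mounted at the origin on a cart in front of the work surface, level with it; the furniture and walls round the work are solid. World frame = base frame: x ahead of the robot, y to its left, z up, the work surface at z = 0. Lengths are in m, angles in degrees, forces in N, time in s.
With the tool pointing down it reaches from about 0.35 to 0.875 m from the base axis. Payload 4.2 kg.
Tool frame: the origin (TCP) lies on the centre line of the jaws, within the pads' length; the fingertips stand 25 mm ahead of it and the grasp point (between the pads) lies 6 mm ahead of it; z points along the fingers, y is the line along which they close (so a half turn about z gives the same grasp; the last joint's range is limited). The gripper opens to 87 mm and grips with 3 to 60 N. Pads are 19 mm wide; open, the fingers measure 117 mm over their backs; the gripper's body (75 mm by 190 mm) begins 51 mm behind the grasp point.
Start: joints at [-57.261, 22.042, 0.453, 0, -68.411, -14.817], TCP at [0.192, -0.595, 0.248] pointing down, gripper open.
Joint ranges: [-179.83, 179.83], [-69.29, 118.12], [-61.27, 80.66], [-181.25, 117.63], [-171.15, -9.14], [-177.46, 177.46]. Speed limits (degrees/s): [159.86, 159.86, 180, 180, 180, 180].

INTERFACE

Orientations are given as a 3x3 rotation matrix whose columns are the frame's x, y, z axes.
In Python, from station import r gives the robot as it stands.
- The arm moves only by the tool move_arm, never from a script. Its argument "series" is a list of rows, each an object with "grip": the opening, from 0 (shut) to 1 (fully open); "xyz": the shift along the tool's x, y, z in mm, a list of three; "angular": the turn, a rotation vector about the tool's x, y, z in rad, a list of three. A call has 1 to 10 rows; each row is the pose to reach, as a shift and turn from the pose commanded when the call began, along the tool's axes at that moment; what a row does not reach only later rows make up. A row lasts 1/10 s, in which the tool goes at most 50 mm and 8.59 degrees, less where a joint would pass 70% of its speed; a pose out of reach is approached as far as the arm can. A call with a gripper value outside its range is refused whole. The fingers move at their own pace and stop on an object; the grip force is fixed at half the most. Time passes only in rows, so rows that repeat a pose let the fingers close. It gives the time, the measured TCP pose, the force, the opening and the grip force at its end, in the units of the state.
- r.sense(): the state, without advancing time (a new reading comes with each control period).
- r.capture(name): name is "side" or "top" or "wrist"; returns a dict with "img" (384x512x3 uint8, red, green, blue), "camera_matrix" (3x3 intrinsics, pixels), "rvec" (rotation vector, rad) and "tvec" (3), from world to camera coordinates, as OpenCV has them; the wrist camera has in their place "hand_eye" (4x4, takes a point from camera to tool coordinates, whose origin is the TCP and whose axes are the flange's). Camera axes: x right, y down, z forward; pixel columns grow to the right and rows downward; lengths in m; the calibration is good to about 2 mm. A picture is of the moment at which its call begins: read the wrist's pose just before it. There is no depth.
- r.finish_job(): hands the job in; it is judged then, once.
The state is a dict: "time_s": time; "joints": joint angles; "joint_velocities": joint speeds; "effort": joint torques, N m; "tcp_pos": TCP position; "ee_rot": TCP orientation; "wrist_force": force on the tool from outside, world axes, zero at the start; "moment": the same for the moment, N m; "gripper_width": opening from 0.0 (shut) to 1.0 (fully open); "gripper_force": force on a finger pad.
Only numpy, scipy, OpenCV 4.12 (cv2) and the standard library are available. Lean on these libraries where they do the work, as an engineer would, in place of code of your own. Each camera call takes 0.05 s, during which the arm holds its last target. There are 200 camera calls.

TASK

Clamp the jar in the holding jig, ready for its lid to be sealed: slide it gently home along the jig until it bears against the rubber-faced V-block, then swing the red handle of the toggle clamp over until it snaps past its centre and locks with its foot on the jar's lid. It is glass, so push it no harder than needed to feel it meet the rubber; do not force the handle against its stop once it has snapped over or push the clamp's arm itself, and leave everything else on the table where it is.

Things in the scene. Friction and masses are not known exactly. Their poses are not given: they have to be found in the camera images.
- jar: the jar to be clamped: glass with a metal lid, body 68 mm across and lid 65 mm across, 112 mm tall, about 0.46 kg (varies). It stands upright on the jig's plate between the two white guide rails, 30 to 80 mm short of home; push it below mid-height, or it may tip. Origin: centre of its underside, z up
- jar_jig: jig fixed to the table, aluminium plate 320 x 130 x 8 mm. Origin: on the table, below the centre of a jar that is home with the V-block in mid slot; z up, x along the jig from its open mouth to V-block and clamp (world -y, turned up to 0.3 rad either way), y across. Plate x -120 to +200 mm, top z 8 mm; lid top z 121 mm; grey riser and clamp x 74 to 190 mm, y within 27 mm
- jig_mouth (a point): middle of the plate's open end, on its top: x -120, y 0, z 8 mm of the jig. From here two white guide rails, 16 mm high and 73 mm apart (2.5 mm beside the jar), run to x 0. Nothing of the jig stands above rails and jar while the clamp is open: the raised arm stays beyond x 35 mm
- vee_mount: the V-block's two screws; origin on the plate's top at jig x = y = 0. Carries the V-block (120 degree V open to -x, 114 mm high above the table), fixed anywhere in slots 15 mm either way and not measured: home for the jar's centre is x -15 to +15 mm of the jig, found by feel. Its rubber gives 1.5 N per mm along x, solid after 3 mm. Sliding takes about 1 N (slippery strip)
- clamp_arm: the clamp's steel arm with its sprung black plastic foot. Origin: its pivot, at x 84 mm, z 150 mm of the jig. Open, it stands straight up (97 mm above the pivot); clamped, it lies level towards -x and the foot (25 mm across) presses on the lid at x 0 of the jig with 10 to 20 N. The handle drives it through links
- clamp_handle: the clamp's handle, steel stem with a round red grip 19 mm thick, 40 to 114 mm from the pivot. Origin: its pivot at x 158, z 165 mm of the jig, hinge along y; own z along the grip. Open it leans 0.98 rad from vertical towards +x (away from the jar), on a stop. To clamp, swing its top up and over towards -x, the jar: see handle_tip
- handle_tip (a point): end of the red grip, 114.5 mm from the pivot. Jig x, z: open 253, 229 mm; centre 138, 278 mm (leaning 0.17 rad to the jar); locked 132, 276 mm. It swings lightly until the foot meets the lid 0.23 rad before centre, then stiffly (to about 10 N at the tip), then snaps 0.06 rad by itself from centre to its stop, off the pusher. Let go before centre, it springs back
- wait_jar_a: waiting jar, same make as the jar in the jig (glass, metal lid, 69 mm across, 112 mm tall), standing on the table well to the left of the jig; leave alone. Origin: centre of its underside
- wait_jar_b: second waiting jar, as the first; leave alone
- tape_dispenser: red hand tape dispenser lying to the right, 213 x 151 x 59 mm; leave alone
- lid_black: loose twist-off lid, black side up, 65 mm across, 16 mm high, lying behind left; leave alone
- lid_white: loose twist-off lid, open side up, 65 mm across, 16 mm high; leave alone
- marker: felt marker with black cap lying behind the jig, 17 x 130 x 18 mm; leave alone
- stapler: grey and black hand stapler at front left, 32 x 137 x 44 mm; leave alone
- tape_roll: roll of brown parcel tape at front left, 66 mm across, 48 mm high; leave alone
Not all that is in view belongs to the job. What is shaped like the jar but green or pink is not meant.

How it is judged:
By the outcome, as a careful person would: the job done as asked, in the order asked, and still so for the second after the job is handed in, with the robot touching nothing.
It also fails if it takes over 72 s, if anything falls off the work surface, if the arm or the gripper's body presses on something with over 40 N, if the wrist force passes 120 N, or if a joint passes its speed limit or range.

## Working session

There is one attempt and no reset: what is moved stays moved. The work goes in short steps, Python scripts to look and compute and a tool call to move; the robot and the scene stay as the last step left them, time stands still between calls to the robot, and variables do not carry over. Pictures are saved under pics/ and viewed, at most 10 in all, crops included, and the job is handed in when it is done.

Besides the shell and the picture viewer there is one more tool, called after ">>>" by a JSON object that holds its "method" and its "body", one argument or row to a line. move_arm: Moves the arm, as the interface text tells. Its arguments: {"type":"object","properties":{"series":{"type":"array"}},"required":["series"]}

```bash
mkdir -p pics; ls
python3 - <<'E'
from station import r
import cv2,pickle
s=r.sense();print(s)
d={}
for n in("top","side"):
    c=r.capture(n);d[n]=c
    cv2.imwrite(f"pics/{n}0.png",cv2.resize(c["img"][:,:,::-1],(800,600),interpolation=cv2.INTER_CUBIC))
    print(n,c["camera_matrix"],c["rvec"],c["tvec"])
pickle.dump(d,open("d.pkl","wb"))
E
```

```text
pics
{'time_s': 0.0, 'joints': array([-5.72607353e+01,  2.20910449e+01,  3.78926086e-01, -2.68626578e-02,
       -6.84109579e+01, -1.48155938e+01]), 'joint_velocities': array([ 0.10115007,  0.01789811, -0.05915826, -0.02669222, -0.0272377 ,
        0.03037065]), 'effort': array([-3.05113363e-04, -3.90664208e+01,  1.87408197e+01,  4.21978444e+00,
        1.11082080e-02, -1.82861450e-04]), 'tcp_pos': array([ 0.19217479, -0.59414427,  0.24645623]), 'ee_rot': array([[-9.51520511e-01, -3.07584272e-01, -7.95007813e-04],
       [-3.07585273e-01,  9.51518328e-01,  2.04258463e-03],
       [ 1.28197598e-04,  2.18809387e-03, -9.99997598e-01]]), 'wrist_force': array([-0.30266316,  0.72433581, -0.58186285]), 'moment': array([-0.00049622, -0.00509171, -0.03507623]), 'gripper_force': 0.0, 'gripper_width': 0.9973208743576508}
top [[385.98005262   0.         265.41414058]
 [  0.         385.98005262 194.03265842]
 [  0.           0.           1.        ]] [ 2.14860481 -2.20833075  0.10929497] [-0.06032307  0.58170308  1.28286562]
side [[496.03262215   0.         255.77493245]
 [  0.         496.03262215 179.26748591]
 [  0.           0.           1.        ]] [ 2.18736712 -0.48915524  0.21060115] [-0.53989536  0.22566     1.74355054]
```

View pics/top0.png

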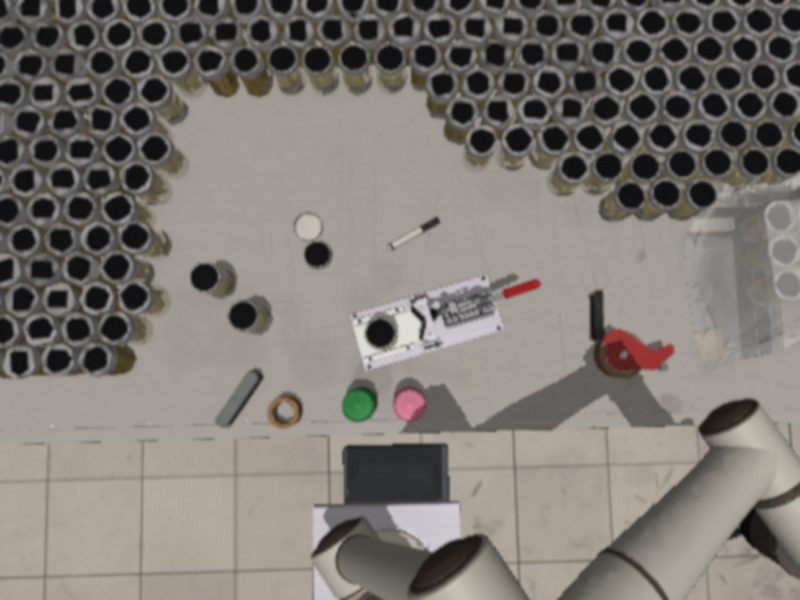

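View pics/side0.png

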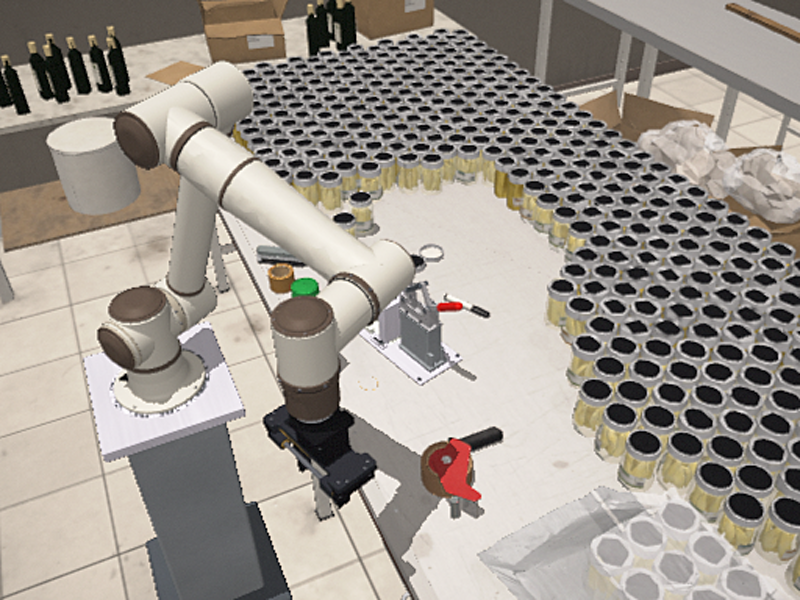

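The top view shows the jig plate with corners at about (351,314), (487,276), (503,330) and (368,369). The jar lid is at (381,332) and the red grip runs from (505,294) to (540,284). I'll zoom in to get precise pixels.

Run:
```python
import pickle,cv2
d=pickle.load(open("d.pkl","rb"))
im=d["top"]["img"][165:245,215:355,::-1]
cv2.imwrite("pics/topc.png",cv2.resize(im,None,fx=5.7,fy=5.7,interpolation=cv2.INTER_CUBIC))
```

```text
(no output)
```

View pics/topc.png

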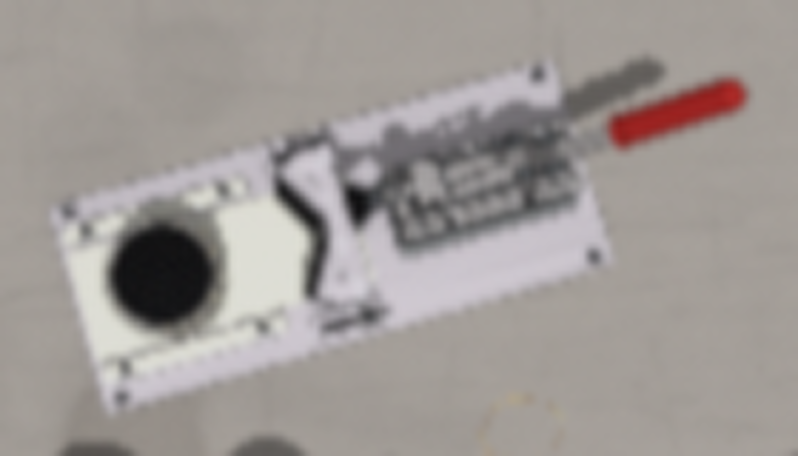

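Crop pixels: plate corners (52,212), (553,60), (610,262), (108,413), lid centre (162,276), grip tip (745,93). Next I fit the jig pose from these.

```bash
cat > h.py <<'E'
import numpy as np,pickle,cv2
from scipy.optimize import least_squares
def ray(c,uv,z):
    R=cv2.Rodrigues(c["rvec"])[0];o=-R.T@c["tvec"]
    v=R.T@np.linalg.inv(c["camera_matrix"])@np.array([*uv,1.]);return o+v*(z-o[2])/v[2]
def jig(p,a):  # p=(x,y,th): jig x axis = rot(-90deg+th)
    x,y,t=p;ex=np.array([np.sin(t),-np.cos(t),0]);ey=np.array([np.cos(t),np.sin(t),0])
    return np.array([x,y,0])+a[0]*ex+a[1]*ey+np.array([0,0,a[2]])
def inv(p,w):
    o=np.asarray(w)-jig(p,(0,0,0));e=lambda a:jig(p,a)-jig(p,(0,0,0))
    return np.array([o@e((1,0,0)),o@e((0,1,0)),o[2]])
E
python3 - <<'E'
from h import *
c=pickle.load(open("d.pkl","rb"))["top"]
px=lambda u,v:((u+.5)/5.7-.5+215,(v+.5)/5.7-.5+165)
cor=[(52,212),(553,60),(610,262),(108,413)];ob=[(-.12,.065),(.2,.065),(.2,-.065),(-.12,-.065)]
W=[ray(c,px(*q),.008) for q in cor]
s=least_squares(lambda p:np.concatenate([(jig(p,(*o,.008))-w)[:2] for o,w in zip(ob,W)]),[.5,0,0])
p=s.x;print(p,s.fun*1000);np.save("p.npy",p)
print("jar",inv(p,ray(c,px(162,276),.12))*1000,ray(c,px(162,276),.12))
print("tip",inv(p,ray(c,px(742,94),.229))*1000, jig(p,(.253,0,.229)))
for a in [(-.12,0,.008),(0,0,0),(.084,0,.15),(.253,0,.229),(.138,0,.278)]: print(a,jig(p,a))
from station import r
s=r.sense();print(s["ee_rot"])
E
```

```text
[ 0.52924374 -0.06191205  0.26308334] [ 2.06485107  3.41893989  1.05105928 -0.04343773 -0.92390612 -4.25447105
 -2.19200423  0.87896889]
jar [-6.05764838e+01 -2.17897576e-02  1.20000000e+02] [ 0.51346924 -0.00342551  0.12      ]
tip [250.01546277  -1.74489665 229.        ] [ 0.59503868 -0.30620701  0.229     ]
(-0.12, 0, 0.008) [0.49803666 0.05395907 0.008     ]
(0, 0, 0) [ 0.52924374 -0.06191205  0.        ]
(0.084, 0, 0.15) [ 0.5510887  -0.14302184  0.15      ]
(0.253, 0, 0.229) [ 0.59503868 -0.30620701  0.229     ]
(0.138, 0, 0.278) [ 0.56513189 -0.19516385  0.278     ]
[[-9.51527304e-01 -3.07563564e-01 -6.66319392e-04]
 [-3.07564274e-01  9.51525629e-01  1.78755057e-03]
 [ 8.42345537e-05  1.90583922e-03 -9.99998180e-01]]
```

```bash
cat >> h.py <<'E'
from scipy.spatial.transform import Rotation as Ro
def goto(tip,tilt,verbose=True):
    """tip: jig coords (m) of fingertip centre; tilt deg of fingers forward (+jig x). tool x~ex"""
    from station import r
    p=np.load("p.npy");s=r.sense();R=s["ee_rot"];o=jig(p,(0,0,0))
    ex=jig(p,(1,0,0))-o;ey=jig(p,(0,1,0))-o;ez=np.array([0,0,1.])
    T=np.column_stack([ex,-ey,-ez])@Ro.from_euler("y",tilt,degrees=True).as_matrix()
    tcp=jig(p,tip)-.025*T[:,2]
    print("t",s["time_s"],"tip now",(inv(p,s["tcp_pos"]+.025*R[:,2])*1000).round(1),"F",s["wrist_force"].round(2))
    print("xyz",(R.T@(tcp-s["tcp_pos"])*1000).round(1),"rot",Ro.from_matrix(R.T@T).as_rotvec().round(3),"tcp",tcp.round(3))
E
python3 - <<'E'
from h import *
c=pickle.load(open("d.pkl","rb"))["top"];p=np.load("p.npy")
k=512/800
for n,u,v in[("green",359,404),("pink",410,404)]:
    w=ray(c,(u*k,v*k),.12);print(n,w,inv(p,w)*1000)
goto((-.14,0,.20),30);goto((-.14,0,.042),30)
E
```

```text
green [0.37340335 0.04080097 0.12      ] [-139.70664488 -123.76689361  120.        ]
pink [ 0.37053812 -0.06038282  0.12      ] [ -42.74944973 -152.84729779  120.        ]
t 0.1 tip now [ 426.3 -463.9  221.6] F [ 0.17 -0.34  0.72]
xyz [-492.   555.1   26. ] rot [ 0.399  0.419 -1.483] tcp [0.49  0.085 0.222]
t 0.1 tip now [ 426.3 -463.9  221.6] F [ 0.17 -0.34  0.72]
xyz [-492.   554.8  184. ] rot [ 0.399  0.419 -1.483] tcp [0.49  0.085 0.064]
```

>>> {"method": "move_arm", "body": {
  "series": [
    {"grip": 0.28,"xyz": [-512,555,26],"angular": [0.399,0.419,-1.483]},
    {"grip": 0.28,"xyz": [-512,555,26],"angular": [0.399,0.419,-1.483]},
    {"grip": 0.28,"xyz": [-512,555,26],"angular": [0.399,0.419,-1.483]},
    {"grip": 0.28,"xyz": [-512,555,26],"angular": [0.399,0.419,-1.483]},
    {"grip": 0.28,"xyz": [-512,555,26],"angular": [0.399,0.419,-1.483]},
    {"grip": 0.28,"xyz": [-512,555,26],"angular": [0.399,0.419,-1.483]},
    {"grip": 0.28,"xyz": [-512,555,26],"angular": [0.399,0.419,-1.483]},
    {"grip": 0.28,"xyz": [-512,555,26],"angular": [0.399,0.419,-1.483]},
    {"grip": 0.28,"xyz": [-512,555,26],"angular": [0.399,0.419,-1.483]},
    {"grip": 0.28,"xyz": [-512,555,26],"angular": [0.399,0.419,-1.483]}
  ]
}}

```text
time_s: 1.1
tcp_pos: [0.4019, -0.1389, 0.2305]
ee_rot: [[0.15, -0.983, 0.107], [-0.864, -0.183, -0.47], [0.481, -0.022, -0.876]]
wrist_force: [0.7, 0.4, -0.0]
gripper_width: 0.29
gripper_force: 0.0
```

```bash
python3 -c "
from h import *
goto((-.14,.02,.20),30)"
```

```text
t 1.1 tip now [  53.2 -143.5  208.6] F [ 0.71  0.39 -0.04]
xyz [-186.4 -147.   -88.5] rot [ 0.02   0.021 -0.08 ] tcp [0.509 0.091 0.222]
```

>>> {"method": "move_arm", "body": {
  "series": [
    {"grip": 0.28,"xyz": [-186,-147,-88],"angular": [0.02,0.021,-0.08]},
    {"grip": 0.28,"xyz": [-186,-147,-88],"angular": [0.02,0.021,-0.08]},
    {"grip": 0.28,"xyz": [-186,-147,-88],"angular": [0.02,0.021,-0.08]},
    {"grip": 0.28,"xyz": [-186,-147,-88],"angular": [0.02,0.021,-0.08]},
    {"grip": 0.28,"xyz": [-186,-147,-88],"angular": [0.02,0.021,-0.08]},
    {"grip": 0.28,"xyz": [-186,-147,-88],"angular": [0.02,0.021,-0.08]},
    {"grip": 0.28,"xyz": [-186,-147,-88],"angular": [0.02,0.021,-0.08]},
    {"grip": 0.28,"xyz": [-186,-147,-88],"angular": [0.02,0.021,-0.08]}
  ]
}}

```text
time_s: 1.9
tcp_pos: [0.5095, 0.0862, 0.2211]
ee_rot: [[0.22, -0.967, 0.125], [-0.838, -0.253, -0.483], [0.499, 0.001, -0.866]]
wrist_force: [0.0, -0.6, 0.9]
gripper_width: 0.276
gripper_force: 0.0
```

```bash
python3 -c "
from h import *
goto((-.14,.02,.042),30)"
```

```text
t 1.9 tip now [-135.6   19.3  199.5] F [ 0.04 -0.61  0.88]
xyz [-82.4  -0.7 134.3] rot [ 0.005  0.001 -0.006] tcp [0.509 0.091 0.064]
```

Then down, and 30 mm forward in the same call; jar should not be touched yet.

>>> {"method": "move_arm", "body": {
  "series": [
    {"grip": 0.28,"xyz": [-20,0,34],"angular": [0.005,0,-0.006]},
    {"grip": 0.28,"xyz": [-40,0,67],"angular": [0.005,0,-0.006]},
    {"grip": 0.28,"xyz": [-60,0,100],"angular": [0.005,0,-0.006]},
    {"grip": 0.28,"xyz": [-82,0,134],"angular": [0.005,0,-0.006]},
    {"grip": 0.28,"xyz": [-82,0,134],"angular": [0.005,0,-0.006]},
    {"grip": 0.28,"xyz": [-82,0,134],"angular": [0.005,0,-0.006]}
  ]
}}

```text
time_s: 2.5
tcp_pos: [0.5092, 0.09, 0.0654]
ee_rot: [[0.225, -0.966, 0.131], [-0.837, -0.26, -0.482], [0.5, -0.001, -0.866]]
wrist_force: [-0.2, -0.8, 0.2]
gripper_width: 0.281
gripper_force: 0.0
```

Run:
```python
from h import *
goto((-.115,.02,.042),30);goto((-.06,.02,.042),30)
from station import r
cv2.imwrite("pics/s1.png",cv2.resize(r.capture("side")["img"][130:280,170:370,::-1],None,fx=4,fy=4,interpolation=cv2.INTER_CUBIC))
```

```text
t 2.5 tip now [-139.4   20.1   43.7] F [-0.19 -0.84  0.23]
xyz [20.3  0.1 13.7] rot [-0.001  0.    -0.   ] tcp [0.515 0.066 0.064]
t 2.5 tip now [-139.4   20.1   43.7] F [-0.19 -0.84  0.23]
xyz [67.9  0.1 41.2] rot [-0.001  0.    -0.   ] tcp [0.53  0.013 0.064]
```

View pics/s1.png

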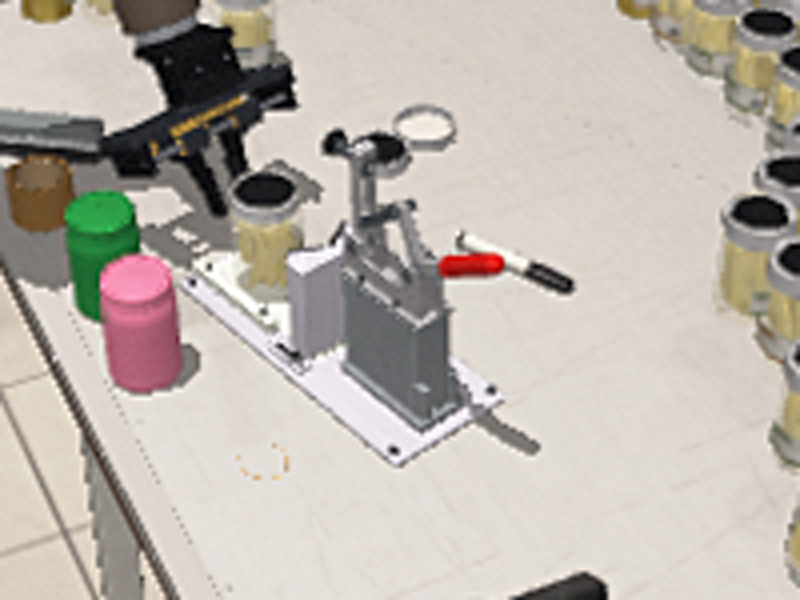

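The fingers stand behind the jar between the rails, clear of the green jar. Advance to just short of contact, then slowly.

>>> {"method": "move_arm", "body": {
  "series": [
    {"grip": 0.28,"xyz": [6,0,3.5],"angular": [0,0,0]},
    {"grip": 0.28,"xyz": [12,0,7],"angular": [0,0,0]},
    {"grip": 0.28,"xyz": [18,0,10.5],"angular": [0,0,0]},
    {"grip": 0.28,"xyz": [23,0,13.5],"angular": [0,0,0]},
    {"grip": 0.28,"xyz": [26,0,15],"angular": [0,0,0]},
    {"grip": 0.28,"xyz": [28,0,16.2],"angular": [0,0,0]},
    {"grip": 0.28,"xyz": [30,0,17.3],"angular": [0,0,0]},
    {"grip": 0.28,"xyz": [32,0,18.5],"angular": [0,0,0]},
    {"grip": 0.28,"xyz": [34,0,19.6],"angular": [0,0,0]},
    {"grip": 0.28,"xyz": [36,0,20.8],"angular": [0,0,0]}
  ]
}}

```text
time_s: 3.55
tcp_pos: [0.5205, 0.0515, 0.0645]
ee_rot: [[0.226, -0.965, 0.132], [-0.837, -0.262, -0.48], [0.498, -0.002, -0.867]]
wrist_force: [-0.3, 1.4, 0.4]
gripper_width: 0.277
gripper_force: 0.7
```

>>> {"method": "move_arm", "body": {
  "series": [
    {"grip": 0.28,"xyz": [2,0,1.1],"angular": [0,0,0]},
    {"grip": 0.28,"xyz": [4,0,2.3],"angular": [0,0,0]},
    {"grip": 0.28,"xyz": [6,0,3.5],"angular": [0,0,0]},
    {"grip": 0.28,"xyz": [8,0,4.6],"angular": [0,0,0]},
    {"grip": 0.28,"xyz": [10,0,5.8],"angular": [0,0,0]},
    {"grip": 0.28,"xyz": [12,0,6.9],"angular": [0,0,0]},
    {"grip": 0.28,"xyz": [14,0,8.1],"angular": [0,0,0]},
    {"grip": 0.28,"xyz": [16,0,9.2],"angular": [0,0,0]},
    {"grip": 0.28,"xyz": [18,0,10.4],"angular": [0,0,0]},
    {"grip": 0.28,"xyz": [20,0,11.5],"angular": [0,0,0]}
  ]
}}

```text
time_s: 4.55
tcp_pos: [0.5264, 0.0288, 0.0645]
ee_rot: [[0.226, -0.965, 0.132], [-0.837, -0.261, -0.481], [0.499, -0.002, -0.867]]
wrist_force: [0.3, 2.0, 0.6]
gripper_width: 0.279
gripper_force: 0.7
```

Run:
```python
from h import *
goto((-.063,.02,.042),30)
from station import r
cv2.imwrite("pics/t2.png",cv2.resize(r.capture("top")["img"][165:245,215:355,::-1],None,fx=5.7,fy=5.7,interpolation=cv2.INTER_CUBIC))
```

```text
t 4.55 tip now [-75.8  20.8  42.8] F [0.26 1.97 0.61]
xyz [10.7  0.8  7.1] rot [-0.002  0.001  0.   ] tcp [0.529 0.016 0.064]
```

View pics/t2.png

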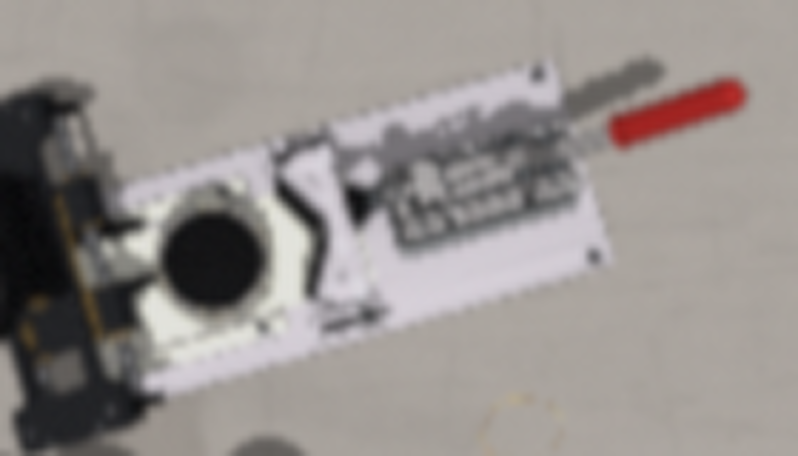

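The jar (lid now at crop 213,257) slides upright, with about 17 mm to go before the earliest possible home.

>>> {"method": "move_arm", "body": {
  "series": [
    {"grip": 0.28,"xyz": [1.3,0,0.75],"angular": [0,0,0]},
    {"grip": 0.28,"xyz": [2.6,0,1.5],"angular": [0,0,0]},
    {"grip": 0.28,"xyz": [3.9,0,2.25],"angular": [0,0,0]},
    {"grip": 0.28,"xyz": [5.2,0,3],"angular": [0,0,0]},
    {"grip": 0.28,"xyz": [6.5,0,3.75],"angular": [0,0,0]},
    {"grip": 0.28,"xyz": [7.8,0,4.5],"angular": [0,0,0]},
    {"grip": 0.28,"xyz": [9.1,0,5.25],"angular": [0,0,0]},
    {"grip": 0.28,"xyz": [10.4,0,6],"angular": [0,0,0]},
    {"grip": 0.28,"xyz": [11.3,0,6.5],"angular": [0,0,0]},
    {"grip": 0.28,"xyz": [11.3,0,6.5],"angular": [0,0,0]}
  ]
}}

```text
time_s: 5.6
tcp_pos: [0.5297, 0.0161, 0.0645]
ee_rot: [[0.225, -0.965, 0.132], [-0.837, -0.261, -0.481], [0.499, -0.002, -0.867]]
wrist_force: [-0.4, 1.1, 0.3]
gripper_width: 0.282
gripper_force: 0.4
```

>>> {"method": "move_arm", "body": {
  "series": [
    {"grip": 0.28,"xyz": [0.4,0,0.25],"angular": [0,0,0]},
    {"grip": 0.28,"xyz": [0.9,0,0.5],"angular": [0,0,0]},
    {"grip": 0.28,"xyz": [0.9,0,0.5],"angular": [0,0,0]}
  ]
}}

```text
time_s: 5.9
tcp_pos: [0.53, 0.0154, 0.0645]
ee_rot: [[0.226, -0.965, 0.132], [-0.837, -0.261, -0.481], [0.499, -0.002, -0.867]]
wrist_force: [0.5, 1.2, -0.1]
gripper_width: 0.282
gripper_force: 0.5
```

>>> {"method": "move_arm", "body": {
  "series": [
    {"grip": 0.28,"xyz": [0.4,0,0.25],"angular": [0,0,0]},
    {"grip": 0.28,"xyz": [0.9,0,0.5],"angular": [0,0,0]},
    {"grip": 0.28,"xyz": [0.9,0,0.5],"angular": [0,0,0]}
  ]
}}

```text
time_s: 6.2
tcp_pos: [0.5303, 0.0143, 0.0645]
ee_rot: [[0.226, -0.965, 0.132], [-0.837, -0.261, -0.481], [0.499, -0.002, -0.867]]
wrist_force: [-0.4, 0.7, -0.4]
gripper_width: 0.279
gripper_force: 0.5
```

>>> {"method": "move_arm", "body": {
  "series": [
    {"grip": 0.28,"xyz": [0.4,0,0.25],"angular": [0,0,0]},
    {"grip": 0.28,"xyz": [0.9,0,0.5],"angular": [0,0,0]},
    {"grip": 0.28,"xyz": [0.9,0,0.5],"angular": [0,0,0]}
  ]
}}

```text
time_s: 6.5
tcp_pos: [0.5305, 0.0133, 0.0645]
ee_rot: [[0.226, -0.965, 0.132], [-0.837, -0.261, -0.481], [0.499, -0.002, -0.867]]
wrist_force: [0.7, 2.2, 0.2]
gripper_width: 0.28
gripper_force: 0.5
```

>>> {"method": "move_arm", "body": {
  "series": [
    {"grip": 0.28,"xyz": [0.4,0,0.25],"angular": [0,0,0]},
    {"grip": 0.28,"xyz": [0.9,0,0.5],"angular": [0,0,0]},
    {"grip": 0.28,"xyz": [0.9,0,0.5],"angular": [0,0,0]}
  ]
}}

```text
time_s: 6.8
tcp_pos: [0.5308, 0.0123, 0.0645]
ee_rot: [[0.226, -0.965, 0.132], [-0.837, -0.261, -0.481], [0.499, -0.002, -0.867]]
wrist_force: [0.4, 0.6, 0.1]
gripper_width: 0.281
gripper_force: 0.5
```

>>> {"method": "move_arm", "body": {
  "series": [
    {"grip": 0.28,"xyz": [0.4,0,0.25],"angular": [0,0,0]},
    {"grip": 0.28,"xyz": [0.9,0,0.5],"angular": [0,0,0]},
    {"grip": 0.28,"xyz": [0.9,0,0.5],"angular": [0,0,0]}
  ]
}}

```text
time_s: 7.1
tcp_pos: [0.531, 0.0113, 0.0646]
ee_rot: [[0.226, -0.965, 0.132], [-0.837, -0.261, -0.481], [0.499, -0.002, -0.867]]
wrist_force: [-0.7, 0.8, 0.3]
gripper_width: 0.285
gripper_force: 0.5
```

>>> {"method": "move_arm", "body": {
  "series": [
    {"grip": 0.28,"xyz": [0.4,0,0.25],"angular": [0,0,0]},
    {"grip": 0.28,"xyz": [0.9,0,0.5],"angular": [0,0,0]},
    {"grip": 0.28,"xyz": [0.9,0,0.5],"angular": [0,0,0]}
  ]
}}

```text
time_s: 7.4
tcp_pos: [0.5313, 0.0103, 0.0646]
ee_rot: [[0.226, -0.965, 0.132], [-0.837, -0.261, -0.481], [0.499, -0.002, -0.867]]
wrist_force: [-0.8, 1.0, -0.1]
gripper_width: 0.28
gripper_force: 0.5
```

Run:
```python
from station import r
import cv2
cv2.imwrite("pics/t3.png",cv2.resize(r.capture("top")["img"][185:225,235:290,::-1],None,fx=14,fy=14,interpolation=cv2.INTER_CUBIC))
```

```text
(no output)
```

View pics/t3.png

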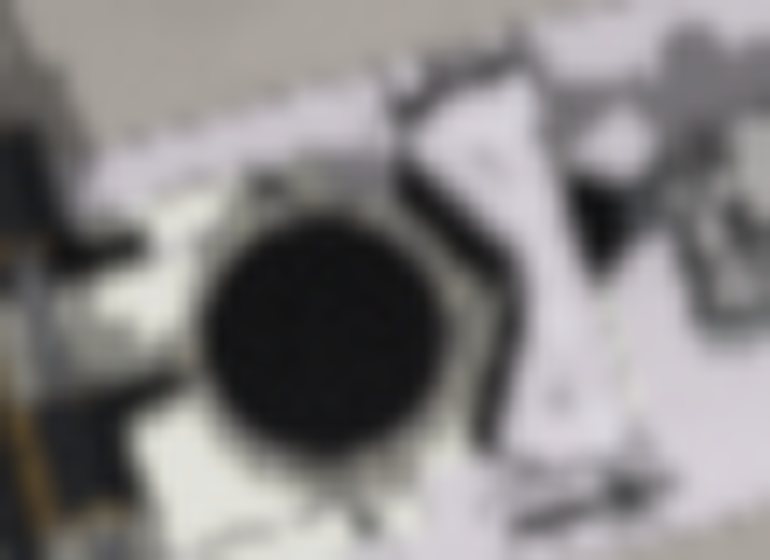

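The jar is almost at the rubber: the distance from lid centre (325,335) to the V face is about 34 mm. I'll take single small steps from here.

>>> {"method": "move_arm", "body": {
  "series": [
    {"grip": 0.28,"xyz": [0.4,0,0.25],"angular": [0,0,0]},
    {"grip": 0.28,"xyz": [0.9,0,0.5],"angular": [0,0,0]},
    {"grip": 0.28,"xyz": [0.9,0,0.5],"angular": [0,0,0]}
  ]
}}

```text
time_s: 7.75
tcp_pos: [0.5316, 0.0093, 0.0646]
ee_rot: [[0.226, -0.965, 0.132], [-0.837, -0.261, -0.481], [0.499, -0.002, -0.867]]
wrist_force: [-0.2, 1.2, -0.6]
gripper_width: 0.281
gripper_force: 0.5
```

>>> {"method": "move_arm", "body": {
  "series": [
    {"grip": 0.28,"xyz": [0.4,0,0.25],"angular": [0,0,0]},
    {"grip": 0.28,"xyz": [0.9,0,0.5],"angular": [0,0,0]},
    {"grip": 0.28,"xyz": [0.9,0,0.5],"angular": [0,0,0]}
  ]
}}

```text
time_s: 8.05
tcp_pos: [0.5319, 0.0084, 0.0646]
ee_rot: [[0.226, -0.965, 0.132], [-0.837, -0.261, -0.481], [0.499, -0.002, -0.867]]
wrist_force: [0.2, 0.5, 0.2]
gripper_width: 0.28
gripper_force: 0.5
```

>>> {"method": "move_arm", "body": {
  "series": [
    {"grip": 0.28,"xyz": [0.4,0,0.25],"angular": [0,0,0]},
    {"grip": 0.28,"xyz": [0.9,0,0.5],"angular": [0,0,0]},
    {"grip": 0.28,"xyz": [0.9,0,0.5],"angular": [0,0,0]}
  ]
}}

```text
time_s: 8.35
tcp_pos: [0.5321, 0.0074, 0.0646]
ee_rot: [[0.226, -0.965, 0.132], [-0.837, -0.261, -0.481], [0.499, -0.002, -0.867]]
wrist_force: [0.7, 0.7, -1.2]
gripper_width: 0.28
gripper_force: 0.5
```

>>> {"method": "move_arm", "body": {
  "series": [
    {"grip": 0.28,"xyz": [0.4,0,0.25],"angular": [0,0,0]},
    {"grip": 0.28,"xyz": [0.9,0,0.5],"angular": [0,0,0]},
    {"grip": 0.28,"xyz": [0.9,0,0.5],"angular": [0,0,0]}
  ]
}}

```text
time_s: 8.65
tcp_pos: [0.5324, 0.0065, 0.0646]
ee_rot: [[0.226, -0.965, 0.132], [-0.837, -0.262, -0.481], [0.499, -0.002, -0.867]]
wrist_force: [0.4, 2.0, 0.6]
gripper_width: 0.281
gripper_force: 0.9
```

>>> {"method": "move_arm", "body": {
  "series": [
    {"grip": 0.28,"xyz": [0.4,0,0.25],"angular": [0,0,0]},
    {"grip": 0.28,"xyz": [0.9,0,0.5],"angular": [0,0,0]},
    {"grip": 0.28,"xyz": [0.9,0,0.5],"angular": [0,0,0]}
  ]
}}

```text
time_s: 8.95
tcp_pos: [0.5328, 0.0056, 0.0646]
ee_rot: [[0.226, -0.965, 0.132], [-0.837, -0.262, -0.481], [0.498, -0.002, -0.867]]
wrist_force: [-0.4, 3.4, -1.4]
gripper_width: 0.28
gripper_force: 1.4
```

The jar meets the rubber: pad force rose 0.5 → 0.9 → 1.4 and the wrist reads about 3 N. Back off 35 mm, then go up.

>>> {"method": "move_arm", "body": {
  "series": [
    {"grip": 0.28,"xyz": [-2,0,-1.2],"angular": [0,0,0]},
    {"grip": 0.28,"xyz": [-8,0,-4.6],"angular": [0,0,0]},
    {"grip": 0.28,"xyz": [-18,0,-10.4],"angular": [0,0,0]},
    {"grip": 0.28,"xyz": [-30,0,-17.3],"angular": [0,0,0]},
    {"grip": 0.0,"xyz": [-5,0,-60.6],"angular": [0,0,0]},
    {"grip": 0.0,"xyz": [20,0,-104],"angular": [0,0,0]},
    {"grip": 0.0,"xyz": [45,0,-147],"angular": [0,0,0]},
    {"grip": 0.0,"xyz": [70,0,-190],"angular": [0,0,0]},
    {"grip": 0.0,"xyz": [95,0,-234],"angular": [0,0,0]},
    {"grip": 0.0,"xyz": [120,0,-277],"angular": [0,0,0]}
  ]
}}

```text
time_s: 9.95
tcp_pos: [0.5222, 0.039, 0.3664]
ee_rot: [[0.227, -0.965, 0.132], [-0.837, -0.263, -0.48], [0.498, -0.001, -0.867]]
wrist_force: [1.3, -0.2, 0.2]
gripper_width: 0.008
gripper_force: 0.0
```

Run:
```python
from h import *
goto((.30,0,.35),-20);goto((.30,0,.212),-20)
```

```text
t 9.95 tip now [-86.8  19.5 344.7] F [ 1.29 -0.18  0.22]
xyz [357.2  20.5 196.8] rot [-0.002 -0.87   0.003] tcp [ 0.609 -0.36   0.373]
t 9.95 tip now [-86.8  19.5 344.7] F [ 1.29 -0.18  0.22]
xyz [288.5  20.7 316.5] rot [-0.002 -0.87   0.003] tcp [ 0.609 -0.36   0.235]
```

>>> {"method": "move_arm", "body": {
  "series": [
    {"grip": 0,"xyz": [357,20,197],"angular": [0,-0.87,0]},
    {"grip": 0,"xyz": [357,20,197],"angular": [0,-0.87,0]},
    {"grip": 0,"xyz": [357,20,197],"angular": [0,-0.87,0]},
    {"grip": 0,"xyz": [357,20,197],"angular": [0,-0.87,0]},
    {"grip": 0,"xyz": [357,20,197],"angular": [0,-0.87,0]},
    {"grip": 0,"xyz": [357,20,197],"angular": [0,-0.87,0]},
    {"grip": 0,"xyz": [357,20,197],"angular": [0,-0.87,0]},
    {"grip": 0,"xyz": [357,20,197],"angular": [0,-0.87,0]},
    {"grip": 0,"xyz": [357,20,197],"angular": [0,-0.87,0]},
    {"grip": 0,"xyz": [357,20,197],"angular": [0,-0.87,0]}
  ]
}}

```text
time_s: 10.95
tcp_pos: [0.611, -0.3613, 0.3687]
ee_rot: [[0.244, -0.966, -0.09], [-0.907, -0.26, 0.332], [-0.344, 0.001, -0.939]]
wrist_force: [-0.6, -0.0, -0.0]
gripper_width: 0.001
gripper_force: 0.0
```

Run:
```python
from h import *
goto((.30,0,.212),-20)
```

```text
t 10.95 tip now [301.7   1.1 345.2] F [-0.57 -0.03 -0.03]
xyz [ 44.2   1.  125.6] rot [ 0.001  0.002 -0.   ] tcp [ 0.609 -0.36   0.235]
```

>>> {"method": "move_arm", "body": {
  "series": [
    {"grip": 0,"xyz": [15,1,42],"angular": [0,0,0]},
    {"grip": 0,"xyz": [30,1,84],"angular": [0,0,0]},
    {"grip": 0,"xyz": [44,1,125],"angular": [0,0,0]},
    {"grip": 0,"xyz": [44,1,125],"angular": [0,0,0]},
    {"grip": 0,"xyz": [44,1,125],"angular": [0,0,0]}
  ]
}}

```text
time_s: 11.45
tcp_pos: [0.6099, -0.3578, 0.2409]
ee_rot: [[0.249, -0.965, -0.088], [-0.907, -0.264, 0.328], [-0.34, -0.002, -0.94]]
wrist_force: [0.3, 0.4, 1.1]
gripper_width: 0.007
gripper_force: 0.0
```

```bash
cat > w.py <<'E'
from h import *
def wp(phis,r=100):
    goto((.3,0,.212),-20)
    from station import r as rb
    s=rb.sense();p=np.load("p.npy");t0=inv(p,s["tcp_pos"]+.025*s["ee_rot"][:,2])*1000
    c,sn=np.cos(np.radians(20)),np.sin(np.radians(20))
    for f in phis:
        P=np.array([158+r*np.sin(f)+9.5*np.cos(f)+9.5*c, 165+r*np.cos(f)-9.5*np.sin(f)-9.5*sn])
        d=P-[t0[0],t0[2]]
        print(round(f,2),"tip",P.round(1),"tool",[round(d[0]*c-d[1]*sn,1),round(t0[1],1),round(-d[0]*sn-d[1]*c,1)])
E
python3 - <<'E'
from w import *
wp([.98,.9,.8,.7,.6,.5,.4,.3,.2,.1])
from station import r
cv2.imwrite("pics/s4.png",cv2.resize(r.capture("side")["img"][120:270,190:390,::-1],None,fx=4,fy=4,interpolation=cv2.INTER_CUBIC))
E
```

```text
t 11.45 tip now [298.2   0.9 217.3] F [0.27 0.35 1.09]
xyz [3.6 0.9 4.4] rot [-0.    -0.002  0.004] tcp [ 0.609 -0.36   0.235]
0.98 tip [255.3 209.6] tool [np.float64(-37.7), np.float64(0.9), np.float64(22.0)]
0.9 tip [251.2 216.5] tool [np.float64(-43.9), np.float64(0.9), np.float64(16.9)]
0.8 tip [245.3 224.6] tool [np.float64(-52.2), np.float64(0.9), np.float64(11.3)]
0.7 tip [238.6 232.1] tool [np.float64(-61.0), np.float64(0.9), np.float64(6.5)]
0.6 tip [231.2 238.9] tool [np.float64(-70.3), np.float64(0.9), np.float64(2.6)]
0.5 tip [223.2 245. ] tool [np.float64(-79.9), np.float64(0.9), np.float64(-0.3)]
0.4 tip [214.6 250.2] tool [np.float64(-89.8), np.float64(0.9), np.float64(-2.2)]
0.3 tip [205.6 254.5] tool [np.float64(-99.8), np.float64(0.9), np.float64(-3.2)]
0.2 tip [196.1 257.9] tool [np.float64(-109.8), np.float64(0.9), np.float64(-3.2)]
0.1 tip [186.4 260.3] tool [np.float64(-119.8), np.float64(0.9), np.float64(-2.1)]
```

View pics/s4.png

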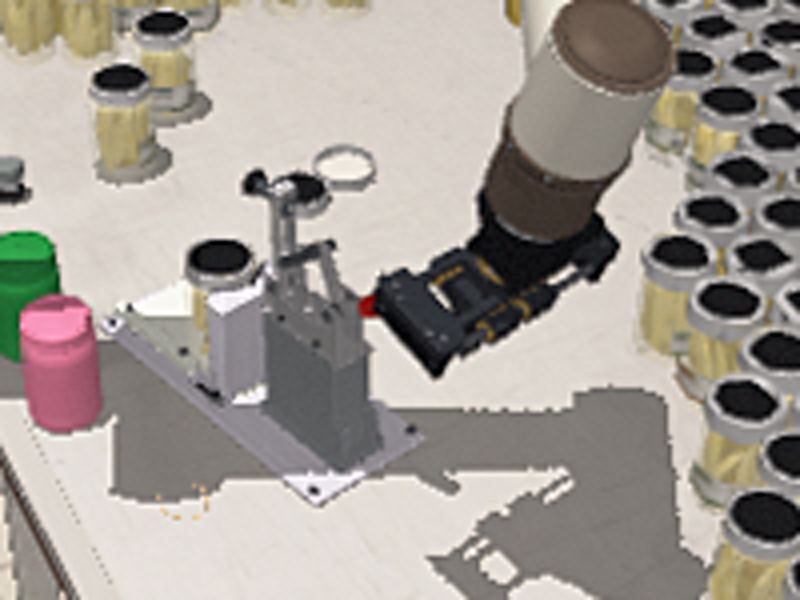

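The jar is upright in the V, and the fingers are just behind the red grip. Next I swing the handle along its arc.

>>> {"method": "move_arm", "body": {
  "series": [
    {"grip": 0,"xyz": [-15,0,8],"angular": [0,0,0]},
    {"grip": 0,"xyz": [-30,0,14],"angular": [0,0,0]},
    {"grip": 0,"xyz": [-39,0,18],"angular": [0,0,0]},
    {"grip": 0,"xyz": [-44,0,15],"angular": [0,0,0]},
    {"grip": 0,"xyz": [-50,0,11],"angular": [0,0,0]},
    {"grip": 0,"xyz": [-56,0,8],"angular": [0,0,0]},
    {"grip": 0,"xyz": [-63,0,4],"angular": [0,0,0]},
    {"grip": 0,"xyz": [-70,0,1],"angular": [0,0,0]},
    {"grip": 0,"xyz": [-77,0,-2],"angular": [0,0,0]},
    {"grip": 0,"xyz": [-83,0,-4],"angular": [0,0,0]}
  ]
}}

```text
time_s: 12.5
tcp_pos: [0.589, -0.2847, 0.2714]
ee_rot: [[0.246, -0.965, -0.088], [-0.907, -0.262, 0.33], [-0.342, -0.001, -0.94]]
wrist_force: [1.3, -0.4, -0.2]
gripper_width: 0.002
gripper_force: 0.2
```

Run:
```python
from w import *
wp([.5,.4,.3,.2,.1,.05,0,-.05,-.1,-.15,-.17])
from station import r
cv2.imwrite("pics/s5.png",cv2.resize(r.capture("side")["img"][120:270,190:390,::-1],None,fx=4,fy=4,interpolation=cv2.INTER_CUBIC))
```

```text
t 12.5 tip now [ 2.221e+02 -2.000e-01  2.479e+02] F [ 1.29 -0.45 -0.18]
xyz [85.4 -0.1  7.1] rot [-0.001 -0.     0.002] tcp [ 0.609 -0.36   0.235]
0.5 tip [223.2 245. ] tool [np.float64(2.0), np.float64(-0.2), np.float64(2.4)]
0.4 tip [214.6 250.2] tool [np.float64(-7.9), np.float64(-0.2), np.float64(0.4)]
0.3 tip [205.6 254.5] tool [np.float64(-17.9), np.float64(-0.2), np.float64(-0.5)]
0.2 tip [196.1 257.9] tool [np.float64(-27.9), np.float64(-0.2), np.float64(-0.5)]
0.1 tip [186.4 260.3] tool [np.float64(-37.9), np.float64(-0.2), np.float64(0.5)]
0.05 tip [181.4 261.2] tool [np.float64(-42.8), np.float64(-0.2), np.float64(1.4)]
0 tip [176.4 261.8] tool [np.float64(-47.7), np.float64(-0.2), np.float64(2.6)]
-0.05 tip [171.4 262.1] tool [np.float64(-52.5), np.float64(-0.2), np.float64(4.0)]
-0.1 tip [166.4 262.2] tool [np.float64(-57.3), np.float64(-0.2), np.float64(5.6)]
-0.15 tip [161.4 262. ] tool [np.float64(-62.0), np.float64(-0.2), np.float64(7.5)]
-0.17 tip [159.4 261.9] tool [np.float64(-63.8), np.float64(-0.2), np.float64(8.3)]
```

View pics/s5.png

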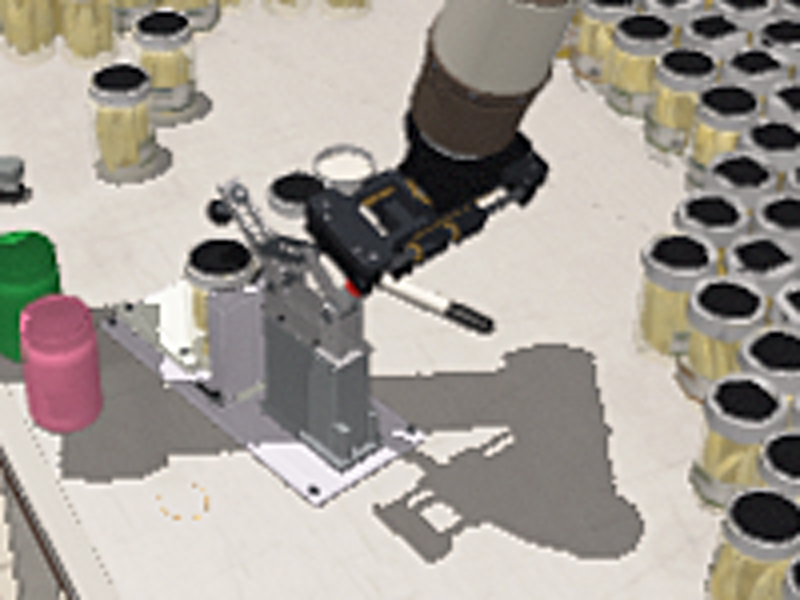

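The handle is following and the clamp arm is coming down; contact looks good.

>>> {"method": "move_arm", "body": {
  "series": [
    {"grip": 0,"xyz": [-6,0,0.4],"angular": [0,0,0]},
    {"grip": 0,"xyz": [-12,0,0],"angular": [0,0,0]},
    {"grip": 0,"xyz": [-18,0,0],"angular": [0,0,0]},
    {"grip": 0,"xyz": [-24,0,0],"angular": [0,0,0]},
    {"grip": 0,"xyz": [-29,0,0],"angular": [0,0,0]},
    {"grip": 0,"xyz": [-33,0,0],"angular": [0,0,0]},
    {"grip": 0,"xyz": [-37,0,0.5],"angular": [0,0,0]},
    {"grip": 0,"xyz": [-41,0,1],"angular": [0,0,0]},
    {"grip": 0,"xyz": [-43,0,1.5],"angular": [0,0,0]},
    {"grip": 0,"xyz": [-43,0,1.5],"angular": [0,0,0]}
  ]
}}

```text
time_s: 13.55
tcp_pos: [0.5786, -0.2458, 0.2845]
ee_rot: [[0.247, -0.965, -0.087], [-0.907, -0.262, 0.329], [-0.341, -0.002, -0.94]]
wrist_force: [0.1, 0.4, -0.6]
gripper_width: 0.006
gripper_force: 0.1
```

Run:
```python
from w import *
wp([.05,0,-.05,-.1,-.15,-.17,-.2])
```

```text
t 13.55 tip now [ 1.819e+02 -2.000e-01  2.610e+02] F [ 0.11  0.39 -0.57]
xyz [1.277e+02 1.000e-01 5.900e+00] rot [-0.001 -0.002  0.002] tcp [ 0.609 -0.36   0.235]
0.05 tip [181.4 261.2] tool [np.float64(-0.5), np.float64(-0.2), np.float64(0.0)]
0 tip [176.4 261.8] tool [np.float64(-5.4), np.float64(-0.2), np.float64(1.2)]
-0.05 tip [171.4 262.1] tool [np.float64(-10.3), np.float64(-0.2), np.float64(2.6)]
-0.1 tip [166.4 262.2] tool [np.float64(-15.0), np.float64(-0.2), np.float64(4.2)]
-0.15 tip [161.4 262. ] tool [np.float64(-19.7), np.float64(-0.2), np.float64(6.0)]
-0.17 tip [159.4 261.9] tool [np.float64(-21.5), np.float64(-0.2), np.float64(6.9)]
-0.2 tip [156.4 261.6] tool [np.float64(-24.2), np.float64(-0.2), np.float64(8.1)]
```

Now the stiff part, slowly.

>>> {"method": "move_arm", "body": {
  "series": [
    {"grip": 0,"xyz": [-2,0,0.3],"angular": [0,0,0]},
    {"grip": 0,"xyz": [-4,0,0.8],"angular": [0,0,0]},
    {"grip": 0,"xyz": [-6,0,1.3],"angular": [0,0,0]},
    {"grip": 0,"xyz": [-8,0,1.9],"angular": [0,0,0]},
    {"grip": 0,"xyz": [-10,0,2.5],"angular": [0,0,0]},
    {"grip": 0,"xyz": [-10,0,2.5],"angular": [0,0,0]}
  ]
}}

```text
time_s: 14.15
tcp_pos: [0.5765, -0.2383, 0.2856]
ee_rot: [[0.245, -0.966, -0.085], [-0.909, -0.26, 0.325], [-0.336, -0.003, -0.942]]
wrist_force: [2.9, -7.1, -1.0]
gripper_width: 0.005
gripper_force: 3.6
```

>>> {"method": "move_arm", "body": {
  "series": [
    {"grip": 0,"xyz": [-1.5,0,0.5],"angular": [0,0,0]},
    {"grip": 0,"xyz": [-3,0,1],"angular": [0,0,0]},
    {"grip": 0,"xyz": [-4.5,0,1.6],"angular": [0,0,0]},
    {"grip": 0,"xyz": [-4.5,0,1.6],"angular": [0,0,0]}
  ]
}}

```text
time_s: 14.55
tcp_pos: [0.5754, -0.2342, 0.2859]
ee_rot: [[0.245, -0.966, -0.084], [-0.91, -0.259, 0.324], [-0.335, -0.003, -0.942]]
wrist_force: [2.9, -9.6, -0.3]
gripper_width: 0.004
gripper_force: 4.1
```

Run:
```python
from w import *
wp([-.05,-.1,-.15,-.17,-.2])
```

```text
t 14.55 tip now [ 1.700e+02 -2.000e-01  2.623e+02] F [ 2.88 -9.56 -0.33]
xyz [139.5  -0.2   3.8] rot [-0.003 -0.007  0.   ] tcp [ 0.609 -0.36   0.235]
-0.05 tip [171.4 262.1] tool [np.float64(1.4), np.float64(-0.2), np.float64(-0.3)]
-0.1 tip [166.4 262.2] tool [np.float64(-3.3), np.float64(-0.2), np.float64(1.3)]
-0.15 tip [161.4 262. ] tool [np.float64(-8.0), np.float64(-0.2), np.float64(3.2)]
-0.17 tip [159.4 261.9] tool [np.float64(-9.8), np.float64(-0.2), np.float64(4.0)]
-0.2 tip [156.4 261.6] tool [np.float64(-12.6), np.float64(-0.2), np.float64(5.3)]
```

>>> {"method": "move_arm", "body": {
  "series": [
    {"grip": 0,"xyz": [-1.5,0,0.6],"angular": [0,0,0]},
    {"grip": 0,"xyz": [-3,0,1.2],"angular": [0,0,0]},
    {"grip": 0,"xyz": [-3,0,1.2],"angular": [0,0,0]}
  ]
}}

```text
time_s: 14.85
tcp_pos: [0.5744, -0.2303, 0.2859]
ee_rot: [[0.246, -0.966, -0.085], [-0.909, -0.26, 0.326], [-0.337, -0.003, -0.942]]
wrist_force: [1.8, -6.1, 0.8]
gripper_width: 0.006
gripper_force: 3.1
```

>>> {"method": "move_arm", "body": {
  "series": [
    {"grip": 0,"xyz": [-1,0,0.4],"angular": [0,0,0]},
    {"grip": 0,"xyz": [-2,0,0.8],"angular": [0,0,0]},
    {"grip": 0,"xyz": [-2,0,0.8],"angular": [0,0,0]}
  ]
}}

```text
time_s: 15.15
tcp_pos: [0.5733, -0.2264, 0.2855]
ee_rot: [[0.246, -0.965, -0.087], [-0.907, -0.261, 0.329], [-0.341, -0.002, -0.94]]
wrist_force: [0.7, -1.5, 1.4]
gripper_width: 0.006
gripper_force: 0.9
```

>>> {"method": "move_arm", "body": {
  "series": [
    {"grip": 0,"xyz": [-0.5,0,0.2],"angular": [0,0,0]},
    {"grip": 0,"xyz": [-1,0,0.4],"angular": [0,0,0]},
    {"grip": 0,"xyz": [-1,0,0.4],"angular": [0,0,0]}
  ]
}}

```text
time_s: 15.45
tcp_pos: [0.5727, -0.2245, 0.2849]
ee_rot: [[0.247, -0.965, -0.089], [-0.907, -0.262, 0.33], [-0.342, -0.001, -0.94]]
wrist_force: [-0.1, 0.4, 0.2]
gripper_width: 0.007
gripper_force: 0.0
```

Run:
```python
from w import *
wp([-.17,-.2,-.23])
from station import r
cv2.imwrite("pics/s6.png",cv2.resize(r.capture("side")["img"][120:270,190:390,::-1],None,fx=4,fy=4,interpolation=cv2.INTER_CUBIC))
```

```text
t 15.45 tip now [159.7  -0.3 261.4] F [-0.12  0.37  0.24]
xyz [ 1.487e+02  1.000e-01 -1.600e+00] rot [-0.     0.     0.002] tcp [ 0.609 -0.36   0.235]
-0.17 tip [159.4 261.9] tool [np.float64(-0.5), np.float64(-0.3), np.float64(-0.4)]
-0.2 tip [156.4 261.6] tool [np.float64(-3.3), np.float64(-0.3), np.float64(0.9)]
-0.23 tip [153.4 261.3] tool [np.float64(-5.9), np.float64(-0.3), np.float64(2.3)]
```

View pics/s6.png

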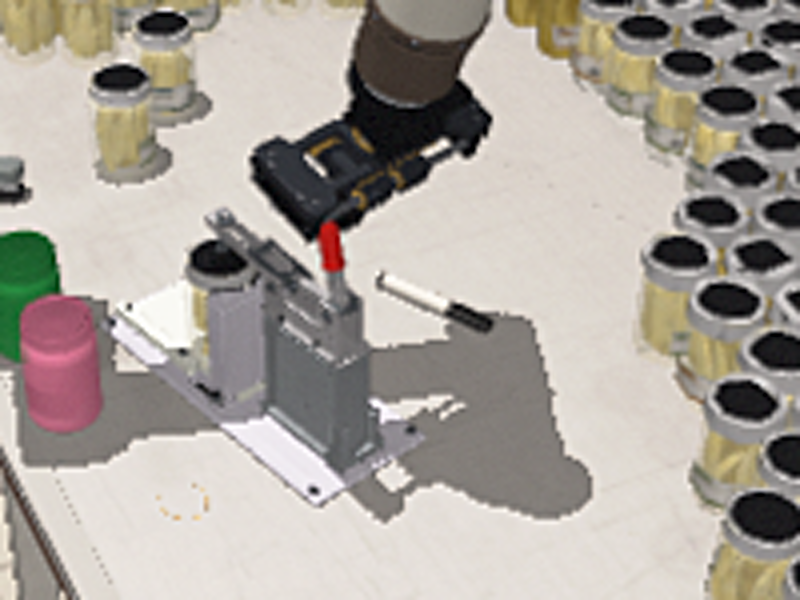

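Pad force fell to zero exactly at the centre position, so the handle has snapped over. In the picture it stands leaning to the jar with the arm level. I'll withdraw backwards and up.

>>> {"method": "move_arm", "body": {
  "series": [
    {"grip": 0,"xyz": [5,0,-2],"angular": [0,0,0]},
    {"grip": 0,"xyz": [20,0,-10],"angular": [0,0,0]},
    {"grip": 0,"xyz": [40,0,-30],"angular": [0,0,0]},
    {"grip": 0,"xyz": [60,0,-60],"angular": [0,0,0]},
    {"grip": 0,"xyz": [90,0,-90],"angular": [0,0,0]},
    {"grip": 0,"xyz": [120,0,-110],"angular": [0,0,0]},
    {"grip": 0,"xyz": [120,0,-110],"angular": [0,0,0]},
    {"grip": 0,"xyz": [120,0,-110],"angular": [0,0,0]}
  ]
}}

```text
time_s: 16.3
tcp_pos: [0.6122, -0.3713, 0.3462]
ee_rot: [[0.245, -0.966, -0.088], [-0.907, -0.26, 0.331], [-0.342, -0.001, -0.94]]
wrist_force: [-1.3, 0.5, -0.9]
gripper_width: 0.003
gripper_force: 0.0
```

Run:
```python
from station import r
import cv2
print(r.sense()["wrist_force"],r.sense()["joint_velocities"].round(1))
cv2.imwrite("pics/s7.png",cv2.resize(r.capture("side")["img"][140:260,210:340,::-1],None,fx=5,fy=5,interpolation=cv2.INTER_CUBIC))
```

```text
[-1.25612173  0.46444025 -0.94777989] [ 1.6 -1.8 -1.9 -0.1  0.2 -0. ]
```

View pics/s7.png

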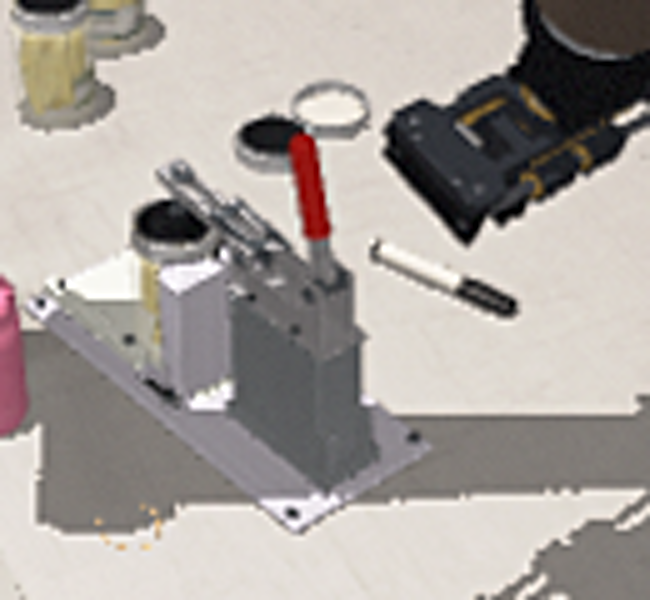

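The handle (305,185) stays locked leaning to the jar with the robot clear. The arm is level over the lid, and the jar stands upright in the V. Handing in.

```bash
python3 -c "
from station import r
print(r.finish_job())"
```

```text
the job is handed in; nothing more can be done
None
```

The jar is seated against the V-block with about 3 N of push, the toggle clamp has snapped over and holds with its arm level over the lid, and the job was handed in at about 16 s; the hand-in returned no verdict.

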